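# Gauge the socket and fit the missing support post

### The arm

A 7-joint arm with a two-finger parallel gripper is mounted at the origin on the work surface. World frame = base frame: x ahead of the robot, y to its left, z up, the work surface at z = 0. Lengths are in m, angles in degrees, forces in N, time in s.
With the tool pointing down it reaches from about 0.35 to 0.775 m from the base axis. Payload 3.1 kg.
Tool frame: the origin (TCP) lies on the centre line of the jaws, within the pads' length; the fingertips stand 17 mm ahead of it and the grasp point (between the pads) lies 2 mm behind it (robot.tip_reach is the distance from the TCP to the fingertips, in m); z points along the fingers, y is the line along which they close (so a half turn about z gives the same grasp; the last joint's range is limited). The gripper opens to 85 mm and grips with 20 to 120 N. Pads are 22 mm wide; open, the fingers measure 114 mm over their backs; the gripper's body (76 mm by 85 mm) begins 54 mm behind the grasp point. The pads swing forward as they close: fully open they stand 13 mm farther back than shut.
Start: joints at [-75.098, 17.813, 0.802, 86.603, -0.252, 75.585, -1.558], TCP at [0.163, 0.525, 0.248] pointing down, gripper open.
Joint ranges: [-154.91, 154.91], [-16.99, 109.72], [-72.82, 74.43], [7.12, 147.25], [-82.49, 262.49], [11.32, 116.49], [-174.64, 174.64]. Speed limits (degrees/s): [159.86, 159.86, 180, 180, 180, 180, 180].

### API

Orientations are given as [roll, pitch, yaw] about the fixed x, y, z axes, in that order (R = Rz(yaw) Ry(pitch) Rx(roll)).
In Python, from station import robot, fingers, vision, workorder, recognise gives the robot as it stands. Calls block until the motion is done:
- robot.move_to(position, orientation): joint-space move of the TCP to a pose.
- robot.line_to(position, orientation=None, velocity=0.15, f_stop=None): straight line of the TCP; orientation=None keeps the orientation; velocity is the mean speed in m/s. With f_stop (N) it stops when the force on the tool has changed by that much, and returns True; else False.
- robot.move_j(angles): joint-space move.
- fingers.gripper_to(opening, force=None): opening from 0.0 (shut) to 1.0 (fully open); force is the grip in N (None keeps the last); returns when the fingers have stopped.
- robot.pause(seconds).
- robot.inverse_kinematics(position, orientation): joint angles nearest the present ones, or None.
- vision.grab_frame(name): name is "scene" or "side" or "wrist"; returns the picture (420x560x3 uint8, red, green, blue); there is no depth.
- vision.calibration(name): a dict with "mtx" (3x3 intrinsics, pixels), "extrinsics" (4x4, takes a point from world to camera coordinates); the wrist camera has in their place "T_tool_cam" (4x4, takes a point from camera to tool coordinates, whose origin is the TCP and whose axes are the flange's). Camera axes: x right, y up, looking along -z (the intrinsics and any distortion apply to the point x, -y, -z); pixel columns grow to the right and rows downward; lengths in m; the calibration is good to about 2 mm. The wrist camera is an equidistant fisheye: a pixel r from the principal point sees the ray r / f radians off the axis. A picture is of the moment at which its call begins: read the wrist's pose just before it. calibration takes no time and is no camera call.
A pose or a line that the arm cannot do raises robot.PlanningError and nothing moves.
- workorder.close_job(): hands the job in; it is judged then, once.
Trained networks look in the newest picture that a camera, given by its name, has taken for a name from the list of things; names that differ only in an ending like _2 or _b are one class to them, and where a whole thing is asked for, a point or a joint stands for the part that bears it (a point fixed in the world has none). Each returns a list of dicts, best first, with "p" (0 to 1); they miss things now and then, are a little off and sometimes report something else, mostly with a low value. They report only what shows in the picture. A call takes as long as a camera call. They do not tell look-alikes from the thing itself.
- recognise(label, camera): "rect" ([centre column, centre row, width, height] in pixels, round what is visible of it).
Readings, each from a call of its own:
- robot.current_time_s(): time.
- robot.current_joint_positions(): joint angles.
- robot.current_dq(): joint speeds.
- robot.current_joint_torque(): joint torques, N m.
- robot.current_tool_pos(): TCP position.
- robot.current_eef_rot(): TCP orientation.
- robot.current_contact_force(): force on the tool from outside, world axes, zero at the start.
- robot.current_torque(): the same for the moment, N m.
- robot.current_finger_gap(): opening from 0.0 (shut) to 1.0 (fully open).
- robot.current_gripper_force(): force on a finger pad.
Only numpy, scipy, OpenCV 4.12 (cv2) and the standard library are available. Lean on these libraries where they do the work, as an engineer would, in place of code of your own. Each camera call takes 0.05 s, during which the arm holds its last target. There are 200 camera calls.

### The job

The green press bed block is missing one of its three brass support posts. Take the red-handled depth rod and probe the empty socket with it, resting its tip gently on the firm bottom (under the loose dust plug, which slides down ahead of it) for a moment while you hold it, then stand the rod back in its holder. From the rack take only the post that will stand level with the two fixed posts, and lower it (no dropping, no hard pushing) fully home in the socket; leave the other two posts and everything else where they are.

Things in the scene. Friction and masses are not known exactly. Their poses are not given: they have to be found in the camera images.
- block: green press bed block, fixed, 100 (x) by 240 (y) by 60 mm high; origin at the centre of its underside, z up. Two fixed brass posts, 14 mm in diameter, stand 40 mm above its top at (30, 95) and (30, -95) mm. In the empty socket (see socket_mouth) a black dust plug fills the bore 10 mm down and hides the bottom: it slides down ahead of what is pushed in (under 1 N), stays down, and then is the socket's bottom
- socket_mouth (a point): centre of the mouth of the empty socket, in the block's top face (60 mm above the bench), at (-20, 0) mm in the block's frame; same axes. A vertical blind bore 16 mm in diameter with a 1.5 mm chamfer. Its depth, to the pushed-down plug's upper face, is 22, 34 or 46 mm: unknown until probed; the bottom gives 1 mm for 8 N. A post of this depth plus 40 mm ends level with the fixed posts
- rod_tip (a point): lower end of the depth rod: a steel shank 14 mm in diameter and 100 mm long with a flat tip and black rings every 10 mm from the tip, under a red round handle 20 mm in diameter and 50 mm long; 120 g (varies). It stands upright in its holder, tip 10 mm above the bench. This point is the centre of the tip face; z up along the rod to the handle
- rod_handle (a point): centre of the rod's red handle, on the axis, 125 mm above the tip and 25 mm below the rod's upper end; the place to grasp
- holder_mouth (a point): centre of the mouth of the hole in the rod's holder, a fixed brown wooden block 60 by 60 by 50 mm high; the hole is 20 mm in diameter and 40 mm deep, the mouth in the top face 50 mm above the bench
- rack: light wooden post rack, fixed, 170 mm (x) by 50 mm (y) by 25 mm high; origin at the centre of its underside. Three round holes in a row along its x axis at x = -60, 0 and 60 mm, 17 mm in diameter, 20 mm deep; a post stands in each with its foot 5 mm above the bench
- post_s_center (a point): the short plain brass post: upright round rod 14 mm in diameter and 62 mm long, with flat ends, 80 g (varies). Stands in one of the three rack holes, which one varies. This point is on its axis, half-way up (31 mm from each end); z along the post
- post_m_center (a point): the middle plain brass post: upright round rod 14 mm in diameter and 74 mm long, with flat ends, 80 g (varies). Stands in one of the three rack holes, which one varies. This point is on its axis, half-way up (37 mm from each end); z along the post
- post_l_center (a point): the long plain brass post: upright round rod 14 mm in diameter and 86 mm long, with flat ends, 80 g (varies). Stands in one of the three rack holes, which one varies. This point is on its axis, half-way up (43 mm from each end); z along the post
- jar_center (a point): bystander: amber glass jar with a black cap, 52 mm in diameter, 70 mm high; point at its centre
- book_center (a point): bystander: black book cover block with coloured stripes, 90 by 140 by 22 mm, lying flat; point at its centre
- tin_center (a point): bystander: small grey closed tin, 45 by 70 by 22 mm; point at its centre
There are look-alikes about, which are no part of the job. Of the things that look like the part that bears rod_tip, the smaller one is meant. There is more than one size of the part that bears holder_mouth; the job needs the smaller.

How it is judged (in metres and radians):
On the way, in this order (a step that is already met when the one before it is completed fails the run):
1. the held rod rests upright on the bottom of the empty socket, in contact with it (horizontal distance between rod_tip and socket_mouth below 0.004 m and (z of rod_tip in the frame of socket_mouth between -0.025 and -0.0205 m or z of rod_tip in the frame of socket_mouth between -0.037 and -0.0325 m or z of rod_tip in the frame of socket_mouth between -0.049 and -0.0445 m) and angle between rod_tip's own z axis and vertical below 0.12 rad and linear speed of rod below 0.01 m/s and contact force between rod and block above 0.8 N and contact force between the fingers and rod above 0.5 N), for 0.1 s.
2. the rod stands in its holder again and is let go (horizontal distance between rod_tip and holder_mouth below 0.012 m and z of rod_tip in the frame of holder_mouth below -0.034 m and angle between rod_tip's own z axis and vertical below 0.2 rad and contact force between the fingers and rod below 0.05 N), for 0.2 s.
At the end, for the whole second after the job is handed in: One post stands let go and at rest in the socket (axis within 3.5 mm, tilt under 0.08 rad), its top 40 mm above the block within 2.5 mm; the others stand in the rack (within 20 mm, tilt under 0.3 rad); the rod stands let go in its holder, tip 34 mm or more down, tilt under 0.2 rad (all of step 2 and ((horizontal distance between post_s_center and socket_mouth below 0.0035 m and angle between post_s_center's own z axis and vertical below 0.08 rad and z of post_s_center in the frame of socket_mouth between 0.0065 and 0.0115 m and linear speed of post_s below 0.01 m/s and contact force between the fingers and post_s below 0.05 N and distance of each of post_m_center, post_l_center from where it was at the start of the episode below 0.02 m and angle between each of post_m_center, post_l_center's own z axis and vertical below 0.3 rad) or (horizontal distance between post_m_center and socket_mouth below 0.0035 m and angle between post_m_center's own z axis and vertical below 0.08 rad and z of post_m_center in the frame of socket_mouth between 0.0005 and 0.0055 m and linear speed of post_m below 0.01 m/s and contact force between the fingers and post_m below 0.05 N and distance of each of post_s_center, post_l_center from where it was at the start of the episode below 0.02 m and angle between each of post_s_center, post_l_center's own z axis and vertical below 0.3 rad) or (horizontal distance between post_l_center and socket_mouth below 0.0035 m and angle between post_l_center's own z axis and vertical below 0.08 rad and z of post_l_center in the frame of socket_mouth between -0.0055 and -0.0005 m and linear speed of post_l below 0.01 m/s and contact force between the fingers and post_l below 0.05 N and distance of each of post_s_center, post_m_center from where it was at the start of the episode below 0.02 m and angle between each of post_s_center, post_m_center's own z axis and vertical below 0.3 rad))); the robot touches nothing.
It fails at once if the rod or a post pressed on the block with more than 22 N (contact force between any of rod, post_s, post_m, post_l and block above 22 N).
It fails at once if more than one post taken out of the rack (two posts more than 20 mm from their start) (distance of each of post_s_center, post_m_center from where it was at the start of the episode above 0.02 m or distance of each of post_s_center, post_l_center from where it was at the start of the episode above 0.02 m or distance of each of post_m_center, post_l_center from where it was at the start of the episode above 0.02 m).
It fails at once if a post or the rod dropped (falling faster than 0.45 m/s while not held) ((contact force between the fingers and rod below 0.05 N and linear speed of rod above 0.45 m/s) or (contact force between the fingers and post_s below 0.05 N and linear speed of post_s above 0.45 m/s) or (contact force between the fingers and post_m below 0.05 N and linear speed of post_m above 0.45 m/s) or (contact force between the fingers and post_l below 0.05 N and linear speed of post_l above 0.45 m/s)).
It fails at once if the jar, the book or the tin moved more than 20 mm (distance of any of jar_center, book_center, tin_center from where it was at the start of the episode above 0.02 m).
It also fails if it takes over 72 s, if anything falls off the work surface, if the arm or the gripper's body presses on something with over 40 N, if the wrist force passes 120 N, or if a joint passes its speed limit or range.

## Working session

There is one attempt and no reset: what is moved stays moved. The work goes in short steps, each a Python script; the robot and the scene stay as the last script left them, time stands still between calls to the robot, and variables do not carry over. Pictures are saved under pics/ and viewed, at most 10 in all, crops included, and the job is handed in when it is done.

```bash
ls; mkdir -p pics
python3 - <<'E'
from station import robot, fingers, vision, workorder, recognise
import cv2,numpy as np
a=vision.grab_frame("scene");b=vision.grab_frame("side")
cv2.imwrite("pics/scene.png",a[...,::-1]);cv2.imwrite("pics/side.png",b[...,::-1])
np.set_printoptions(precision=4,suppress=True)
for c in("scene","side","wrist"):print(c,vision.calibration(c))
for c in("scene","side"):
  for l in("block","rod_tip","rod_handle","holder_mouth","rack","post_s_center","jar_center"):
    print(c,l,[(np.round(d["rect"]).astype(int).tolist(),round(d["p"],2)) for d in recognise(l,c)])
print(robot.current_time_s(),robot.current_eef_rot())
E
```

```text
pics
scene {'mtx': array([[524.0554,   0.    , 282.2991],
       [  0.    , 524.0554, 218.435 ],
       [  0.    ,   0.    ,   1.    ]]), 'extrinsics': array([[-0.662 ,  0.7495,  0.001 ,  0.3877],
       [-0.5615, -0.4969,  0.6617,  0.2715],
       [ 0.4964,  0.4375,  0.7498, -1.6704],
       [ 0.    ,  0.    ,  0.    ,  1.    ]])}
side {'mtx': array([[419.1974,   0.    , 285.7961],
       [  0.    , 419.1974, 219.4178],
       [  0.    ,   0.    ,   1.    ]]), 'extrinsics': array([[ 0.8565, -0.5156, -0.0234, -0.4637],
       [ 0.2914,  0.4456,  0.8465, -0.2768],
       [-0.426 , -0.7318,  0.5319, -0.6635],
       [ 0.    ,  0.    ,  0.    ,  1.    ]])}
wrist {'mtx': array([[325.1923,   0.    , 288.9705],
       [  0.    , 325.1923, 213.875 ],
       [  0.    ,   0.    ,   1.    ]]), 'T_tool_cam': array([[ 0.0009,  0.9555,  0.2951,  0.0762],
       [ 1.    , -0.001 ,  0.0001,  0.0001],
       [ 0.0004,  0.2951, -0.9555, -0.1258],
       [ 0.    ,  0.    ,  0.    ,  1.    ]])}
scene block [([293, 240, 93, 86], 0.88)]
scene rod_tip [([443, 243, 30, 61], 0.72), ([413, 262, 14, 31], 0.52
[... 174 characters left out ...]
.3), ([217, 172, 56, 39], 0.23)]
scene rack [([315, 204, 26, 24], 0.68), ([218, 172, 57, 46], 0.61)]
scene post_s_center [([415, 263, 15, 33], 0.61), ([234, 154, 8, 20], 0.58)]
scene jar_center [([187, 233, 18, 25], 0.81)]
side block [([298, 251, 85, 101], 0.96)]
side rod_tip [([168, 187, 24, 75], 0.6), ([205, 178, 10, 46], 0.58)]
side rod_handle [([205, 181, 12, 42], 0.82), ([167, 183, 24, 72], 0.79)]
side holder_mouth [([209, 208, 23, 32], 0.88), ([183, 243, 43, 47], 0.75)]
side rack [([377, 384, 113, 70], 0.61), ([244, 297, 39, 40], 0.57), ([208, 207, 28, 30], 0.2)]
side post_s_center [([346, 384, 7, 26], 0.74)]
side jar_center [([415, 274, 29, 37], 0.77)]
0.8 [179.9961   0.0008 162.7107]
```

View pics/scene.png

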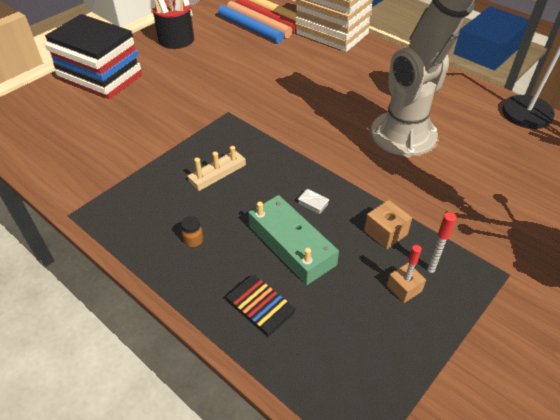

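View pics/side.png

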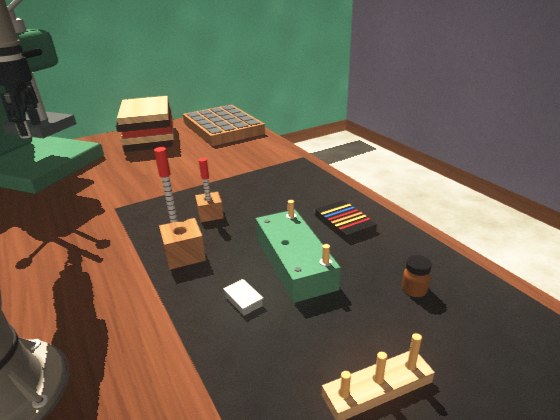

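The scene picture shows two red-handled rods: the big one at (443,243) and the small one at (414,263), which stands in the small holder at (405,285). The big holder at (389,225) is the decoy. The socket is the dark hole at about (299,228), between screw spots at (278,204) and (326,248). The rack posts run long (198,168), middle (215,160), short (233,153).

I choose the small rod and the small holder.

```bash
cat > h.py <<'E'
from station import robot, fingers, vision, workorder, recognise
import cv2,numpy as np
from scipy.spatial.transform import Rotation as Ro
from scipy.optimize import least_squares
np.set_printoptions(precision=4,suppress=True)
C={c:vision.calibration(c) for c in("scene","side","wrist")}
def ray(cam,uv,pose=None):
    K=C[cam]["mtx"];x=(uv[0]-K[0,2])/K[0,0];y=(uv[1]-K[1,2])/K[1,1]
    if cam=="wrist":
        r=np.hypot(x,y);s=np.sin(r)/r if r>1e-9 else 1;d=np.array([x*s,-y*s,-np.cos(r)])
        T=pose@C[cam]["T_tool_cam"]
    else:
        d=np.array([x,-y,-1]);T=np.linalg.inv(C[cam]["extrinsics"])
    d=T[:3,:3]@d;return T[:3,3],d/np.linalg.norm(d)
def onplane(cam,uv,z,pose=None):
    o,d=ray(cam,uv,pose);return o+d*(z-o[2])/d[2]
def tool():
    T=np.eye(4);T[:3,:3]=Ro.from_euler("xyz",robot.current_eef_rot(),degrees=True).as_matrix();T[:3,3]=robot.current_tool_pos();return T
def proj(p,T):
    M=np.linalg.inv(T@C["wrist"]["T_tool_cam"]);q=M[:3,:3]@p+M[:3,3]
    x,y,z=q[0],-q[1],-q[2];r=np.hypot(x,y);t=np.arctan2(r,z)/r;K=C["wrist"]["mtx"]
    return np.array([K[0,0]*x*t+K[0,2],K[1,1]*y*t+K[1,2]])
def look(name):
    T=tool();im=vision.grab_frame("wrist");cv2.imwrite(f"pics/{name}.png",im[...,::-1]);np.save(f"pics/{name}.npy",T);return im,T
E
python3 - <<'E'
from h import *
P={"handle_top":((415,247),(203,160),.160),"handle_bot":((412,263),(206,180),.110),"socket":((299,228),(285,242),.06),"fpA":((260,204),(291,202),.1),"fpB":((308,250),(326,246),.1),
"postL":((198,160),(415,337),.091),"postM":((215,154),(381,355),.079),"postS":((233,148),(346,374),.067),"jarcap":((191,222),(417,262),.07),"bighold":((389,210),(180,230),.07),"bigrodtop":((449,215),(160,150),.2)}
for k,(a,b,z) in P.items():print(k,onplane("scene",a,z)[:2],onplane("side",b,z)[:2])
E
```

```text
handle_top [0.5026 0.3189] [0.4999 0.3154]
handle_bot [0.5068 0.3246] [0.4975 0.3066]
socket [0.5642 0.0375] [0.5605 0.0325]
fpA [ 0.5954 -0.0669] [0.6252 0.1117]
fpB [0.6286 0.1185] [ 0.5919 -0.0713]
postL [ 0.5815 -0.3152] [ 0.5753 -0.3214]
postM [ 0.5244 -0.3087] [ 0.5179 -0.3127]
postS [ 0.4631 -0.2992] [ 0.4605 -0.3047]
jarcap [ 0.7371 -0.1751] [ 0.7333 -0.176 ]
bighold [0.3698 0.1778] [0.3824 0.1856]
bigrodtop [0.4063 0.3382] [0.4076 0.3382]
```

Run:
```python
from h import *
im0=cv2.imread("pics/scene.png");crop=cv2.resize(im0[200:310,350:480],None,fx=4,fy=4,interpolation=cv2.INTER_CUBIC)
robot.move_to([.501,.317,.28],[180,0,168])
im,T=look("w1")
for l in("rod_handle","holder_mouth"):print(l,[(np.round(d["rect"]).tolist(),round(d["p"],2)) for d in recognise(l,"wrist")])
print(T[:3,3],proj(np.array([.501,.317,.16]),T),robot.current_joint_positions(),robot.current_time_s())
cv2.imwrite("pics/c1.png",np.hstack([cv2.resize(im[...,::-1],(528,440))[:, :],crop])[:, :][:,:] if 0 else cv2.resize(np.hstack([cv2.resize(im[...,::-1],(587,440)),crop]),(800,318)))
```

```text
rod_handle [([295.0, 202.0, 24.0, 50.0], 0.95), ([296.0, 86.0, 41.0, 39.0], 0.95), ([52.0, 357.0, 16.0, 22.0], 0.46)]
holder_mouth [([294.0, 183.0, 57.0, 56.0], 0.94), ([161.0, 109.0, 84.0, 82.0], 0.71), ([295.0, 202.0, 24.0, 51.0], 0.68)]
[0.4996 0.3189 0.2798] [286.6998 216.6385] [-42.4644  22.2988  12.1669  76.4181  -4.6898  81.7824  47.6807] 2.425
```

View pics/c1.png

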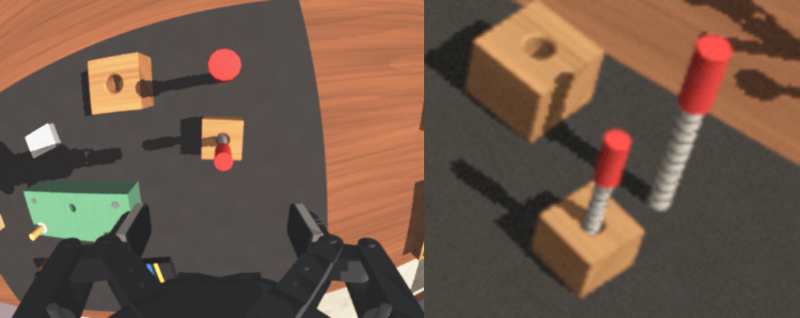

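The close crop confirms it: the small rod (handle top at wrist pixel ~(294.5,213)) stands in the small holder (~(294,183)). The big rod is at (296,86) and the big holder at (161,109).

Run:
```python
from h import *
im=cv2.imread("pics/w1.png").astype(int);T=np.load("pics/w1.npy")
B,G,R=im[...,0],im[...,1],im[...,2]
m=((R>110)&(G<80)&(B<80));m[:150]=0;m[:,:250]=0;m[250:]=0;m[:,340:]=0
ys,xs=np.nonzero(m);print(xs.min(),xs.max(),ys.min(),ys.max())
for y in range(ys.min(),ys.max()+1,3):print(y,xs[ys==y].min(),xs[ys==y].max(),R[y,xs[ys==y]].mean())
for v in (213,215):print(onplane("wrist",(294.7,v),.16,T))
print(proj(np.array([.501,.317,.11]),T))
# holder top outline
w=(R>150)&(G>90)&(B<130);w[:150]=0;w[:,:250]=0;w[225:]=0;w[:,340:]=0
ys,xs=np.nonzero(w);print(xs.min(),xs.max(),ys.min(),ys.max())
for c in((xs.min(),ys.min()),(xs.max(),ys.min()),(xs.max(),ys.max()),(xs.min(),ys.max())):print(onplane("wrist",c,.05,T))
```

```text
282 308 181 226
181 283 301 113.0Traceback (most recent call last):
  File "<stdin>", line 6, in <module>
    return umr_minimum(a, axis, None, out, keepdims, initial, where)
ValueError: zero-size array to reduction operation minimum which has no identity
```

Run:
```python
from h import *
im=cv2.imread("pics/w1.png").astype(int);T=np.load("pics/w1.npy")
B,G,R=im[...,0],im[...,1],im[...,2]
print(onplane("wrist",(295,213),.16,T))
w=(R>150)&(G>90)&(B<150);w[:150]=0;w[:,:250]=0;w[225:]=0;w[:,340:]=0
n,l,s,c=cv2.connectedComponentsWithStats(w.astype(np.uint8));i=1+s[1:,4].argmax();print(s[i])
rc=cv2.minAreaRect(np.argwhere(l==i)[:,::-1].astype(np.float32));print(rc)
q=np.array([onplane("wrist",p,.05,T) for p in cv2.boxPoints(rc)]);print(q,q.mean(0))
```

```text
[0.4994 0.3241 0.16  ]
[ 266  156   56   68 2173]
((292.7075500488281, 189.89657592773438), (55.29541778564453, 66.13983917236328), 2.12109637260437)
[[0.5358 0.2821 0.05  ]
 [0.4619 0.3017 0.05  ]
 [0.4764 0.3607 0.05  ]
 [0.5513 0.3442 0.05  ]] [0.5064 0.3222 0.05  ]
```

Run:
```python
from h import *
O=[180,0,168]
robot.move_to([.4995,.3230,.28],O)
print(robot.line_to([.4995,.3230,.133],O,velocity=.12,f_stop=8),robot.current_tool_pos())
fingers.gripper_to(0.0,60)
print("gap",robot.current_finger_gap(),robot.current_gripper_force(),robot.current_contact_force(),robot.current_tool_pos())
robot.line_to([.4995,.3230,.24],O,velocity=.1)
print("gap",robot.current_finger_gap(),robot.current_gripper_force(),robot.current_contact_force(),robot.current_time_s())
im,T=look("w2")
for l in("rod_handle","rod_tip","holder_mouth"):print(l,[(np.round(d["rect"]).tolist(),round(d["p"],2)) for d in recognise(l,"wrist")])
```

```text
False [0.5001 0.3233 0.1339]
gap 0.22056548383166266 58.48533511161804 [0.9329 0.1204 0.4738] [0.4997 0.3232 0.1333]
gap 0.21764611656578825 58.50865602493286 [-0.2084 -0.9486 -1.3307] 5.8833
rod_handle [([290.0, 277.0, 52.0, 148.0], 0.87), ([289.0, 82.0, 53.0, 55.0], 0.63)]
rod_tip [([287.0, 277.0, 51.0, 142.0], 0.93), ([289.0, 82.0, 53.0, 54.0], 0.69)]
holder_mouth [([146.0, 110.0, 97.0, 93.0], 0.85), ([290.0, 191.0, 65.0, 64.0], 0.75)]
```

View pics/w2.png

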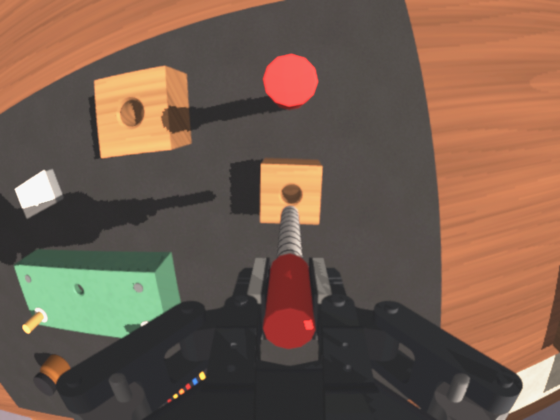

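Run:
```python
from h import *
T=np.load("pics/w2.npy");im=cv2.imread("pics/w2.png")
for n in("rod tip nominal",):print(proj(T[:3,3]+[0,0,-.123],T))
print("holder",onplane("wrist",(291.5,193),.05,T),"socket",onplane("wrist",(79.5,289),.06,T))
x=T[:3,:3]@np.array([1,0,0])
for a in(-.004,.004):print(a,proj(T[:3,3]+[0,0,-.123]+a*x,T))
O=[180,0,100]
robot.move_to([.5,.25,.27],[180,0,130]);robot.move_to([.562,.035,.235],O);
im3,T3=look("w3");print(proj(np.array([.562,.035,.06]),T3),proj(T3[:3,3]+[0,0,-.123],T3),robot.current_time_s(),robot.current_joint_positions())
for l in("rod_tip","block"):print(l,[(np.round(d["rect"]).tolist(),round(d["p"],2)) for d in recognise(l,"wrist")])
a=cv2.resize(im[150:260,240:340],(400,440),interpolation=cv2.INTER_CUBIC)
b=cv2.resize(im3[150:260,240:340,::-1],(400,440),interpolation=cv2.INTER_CUBIC)
cv2.imwrite("pics/c3.png",np.hstack([a,b]))
```

```text
[288.9157 213.2978]
holder [0.4986 0.3253 0.05  ] socket [0.5594 0.0359 0.06  ]
-0.004 [288.9112 218.0543]
0.004 [288.9202 208.4983]
[288.0762 201.3949] [288.7088 213.5308] 7.6083 [-27.9957  21.3706  30.7502  86.6502 -11.2831  75.0635  14.3191]
rod_tip [([288.0, 275.0, 55.0, 146.0], 0.97), ([311.0, 185.0, 176.0, 229.0], 0.38)]
block [([313.0, 186.0, 176.0, 226.0], 0.64)]
```

View pics/c3.png

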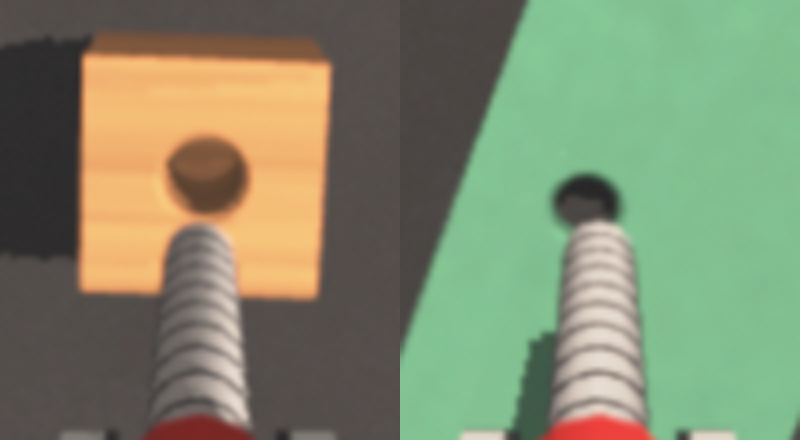

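Run:
```python
from h import *
T=np.load("pics/w3.npy")
h=onplane("wrist",(286.8,201.2),.06,T);t=onplane("wrist",(290.5,212),T[2,3]-.123,T)
print(h,t,T[:3,3]);d=h-t;d[2]=0
p=T[:3,3]+d;p[2]=.205
O=[180,0,100]
robot.line_to(p,O,velocity=.1)
im3,T3=look("w4");print(T3[:3,3],proj(h,T3),proj(T3[:3,3]+[0,0,-.123],T3))
cv2.imwrite("pics/c4.png",cv2.resize(im3[160:260,240:340,::-1],(600,600),interpolation=cv2.INTER_CUBIC))
```

```text
[0.56   0.0344 0.06  ] [0.5624 0.0396 0.1117] [0.562  0.0387 0.2347]
[0.5595 0.0341 0.2049] [290.4869 204.9891] [289.9173 212.6437]
```

View pics/c4.png

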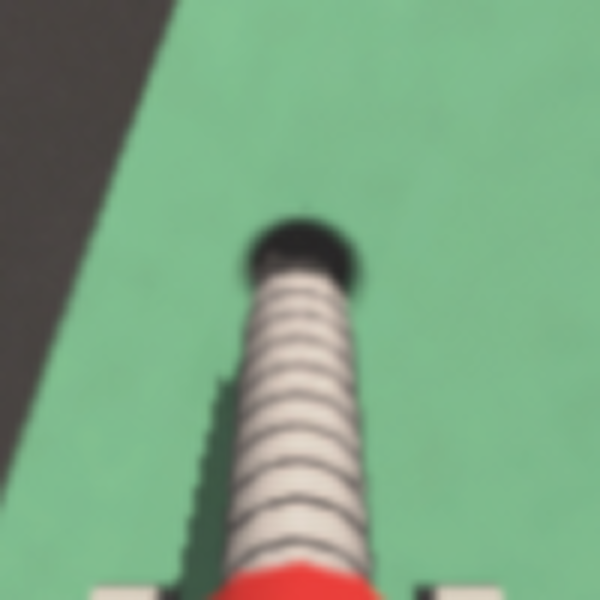

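Run:
```python
from h import *
O=[180,0,100]
p=np.array([.5596,.0342,.175])
r=robot.line_to(p,O,velocity=.04,f_stop=4);print(r,robot.current_tool_pos(),robot.current_contact_force())
if not r:
    p[2]=.133
    r=robot.line_to(p,O,velocity=.02,f_stop=3.5);print(r)
    for i in range(3):
        robot.pause(.15);print(robot.current_tool_pos(),robot.current_contact_force(),robot.current_torque())
print(robot.current_time_s())
```

```text
False [0.5598 0.0341 0.1752] [ 0.4382  0.2783 -0.9035]
True
[0.5596 0.0343 0.1472] [0.5268 0.5443 3.6152] [ 0.0182 -0.2118  0.003 ]
[0.5595 0.0343 0.147 ] [ 0.5291 -0.3338  3.6552] [ 0.0308 -0.3207 -0.0173]
[0.5595 0.0343 0.1469] [ 1.1335 -0.4179  4.8325] [ 0.0635 -0.4253  0.0267]
10.8833
```

The rod stopped at tip z ≈ -36 mm (slip and compression included), which only fits the 34 mm depth. So the 74 mm middle post is the one to place. Next I return the rod.

Run:
```python
from h import *
robot.line_to([.5595,.0343,.24],[180,0,100],velocity=.1)
robot.move_to([.5,.25,.26],[180,0,130]);robot.move_to([.4997,.3232,.24],[180,0,168]);robot.pause(.4)
im,T=look("w5");print(T[:3,3])
print(robot.line_to([.4997,.3232,.185],[180,0,168],velocity=.08,f_stop=5),robot.current_contact_force(),robot.current_tool_pos())
a=cv2.resize(cv2.imread("pics/w2.png")[150:260,240:340],(400,440))
cv2.imwrite("pics/c5.png",np.hstack([a,cv2.resize(im[150:260,240:340,::-1],(400,440))]))
print(robot.current_time_s())
```

```text
[0.4999 0.3227 0.2403]
False [ 0.4617  0.0195 -1.698 ] [0.5001 0.3234 0.1855]
14.7167
```

View pics/c5.png

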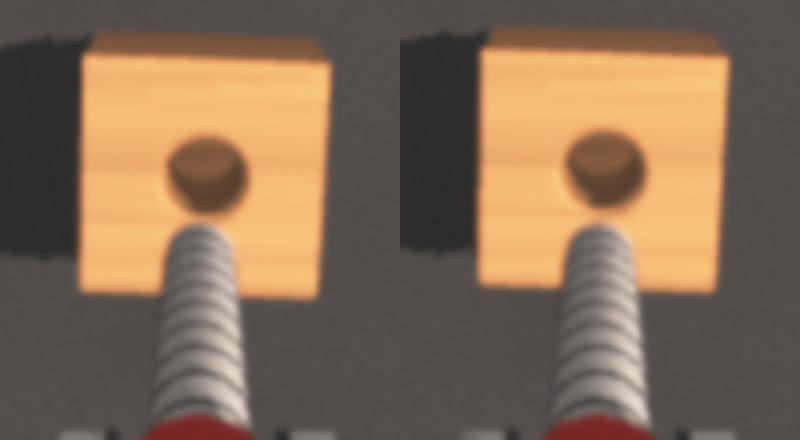

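The tip and hole line up as they did at pick-up (hole centre within 2 px). Lowering.

Run:
```python
from h import *
O=[180,0,168]
r=robot.line_to([.4997,.3232,.129],O,velocity=.04,f_stop=4);p=robot.current_tool_pos();print(r,p,robot.current_contact_force())
if p[2]<.137:
    fingers.gripper_to(0.35);fingers.gripper_to(1.0);robot.pause(.3)
    p=robot.current_tool_pos()
    robot.line_to([p[0],p[1],.28],O,velocity=.12);robot.pause(.2)
    im,T=look("w6");print(robot.current_finger_gap(),robot.current_time_s())
    for l in("rod_handle","holder_mouth"):print(l,[(np.round(d["rect"]).tolist(),round(d["p"],2)) for d in recognise(l,"wrist")])
```

```text
True [0.4996 0.3232 0.1332] [ 0.0873 -0.2807  4.9399]
1.00060591011129 18.675
rod_handle [([291.0, 89.0, 42.0, 40.0], 0.98), ([293.0, 203.0, 24.0, 50.0], 0.9)]
holder_mouth [([160.0, 114.0, 85.0, 80.0], 0.87)]
```

Run:
```python
from h import *
robot.move_to([.55,.0,.28],[180,0,90]);robot.move_to([.521,-.311,.2],[180,0,-8]);robot.pause(.4)
im,T=look("w7");print(T[:3,3],robot.current_time_s(),robot.current_joint_positions())
for l in("post_m_center",):print(l,[(np.round(d["rect"]).tolist(),round(d["p"],2)) for d in recognise(l,"wrist")])
for p in([.521,-.311,.079],[.462,-.302,.067],[.578,-.318,.091]):print(proj(np.array(p),T))
```

```text
[ 0.5213 -0.3105  0.2002] 21.6917 [ -5.7985  35.0027  56.4504  83.0463 -29.329   77.5497 -45.8548]
post_m_center [([293.0, 208.0, 22.0, 35.0], 0.58)]
[289.3631 214.1177]
[288.4136 273.888 ]
[288.1581 142.7652]
```

View pics/w7.png

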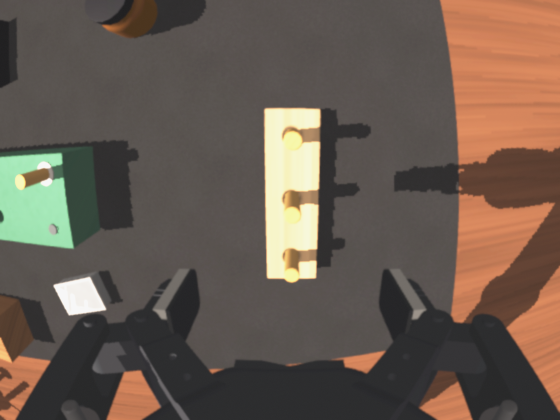

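The picture shows the rack from above with the middle post's top at (292,215), the long one at (293,140) and the short one at (292,275). These match the predicted pixels for M, L and S.

Run:
```python
from h import *
O=[180,0,-8]
print(robot.line_to([.521,-.311,.063],O,velocity=.1,f_stop=6),robot.current_tool_pos())
robot.pause(.2);fingers.gripper_to(0.0,50)
print("gap",robot.current_finger_gap(),robot.current_gripper_force(),robot.current_contact_force(),robot.current_tool_pos())
robot.line_to([.521,-.311,.17],O,velocity=.1);print(robot.current_finger_gap(),robot.current_contact_force())
robot.move_to([.55,-.1,.22],[180,0,50]);robot.move_to([.5596,.0342,.15],[180,0,100]);robot.pause(.5)
im,T=look("w8");print(T[:3,3],proj(np.array([.5595,.0343,.06]),T),proj(T[:3,3]+[0,0,-.058],T),robot.current_time_s())
cv2.imwrite("pics/c8.png",cv2.resize(im[150:290,220:360,::-1],(600,600),interpolation=cv2.INTER_CUBIC))
```

```text
False [ 0.5215 -0.3114  0.0638]
gap 0.13538273590001215 48.624377846717834 [-0.611  -0.2    -0.0368] [ 0.521 -0.311  0.063]
0.13405818329301766 [ 0.9939  0.1315 -1.2935]
[0.5597 0.034  0.1502] [288.9383 223.8637] [289.2162 241.4716] 27.4333
```

View pics/c8.png

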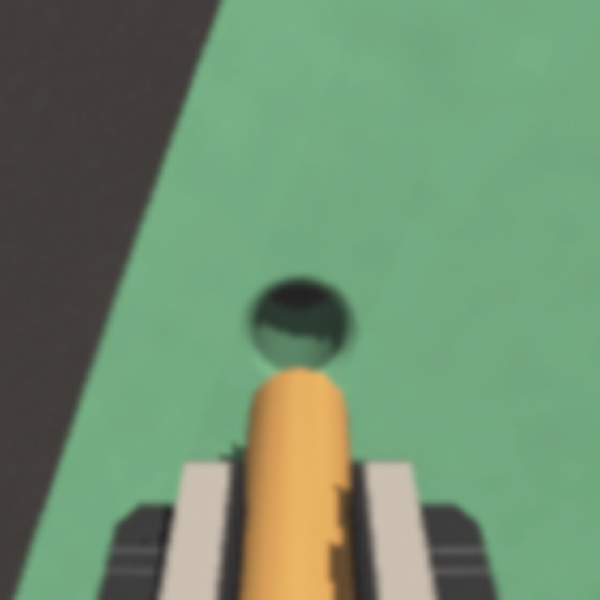

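Run:
```python
from h import *
T=np.load("pics/w8.npy")
h=onplane("wrist",(290.2,225.8),.06,T);t=onplane("wrist",(289.9,246.4),T[2,3]-.058,T)
d=h-t;d[2]=0;print(h,t,T[:3,3],d)
O=[180,0,100];p=T[:3,3]+d;p[2]=.128
robot.line_to(p,O,velocity=.08);robot.pause(.3)
im,T=look("w9");print(T[:3,3],proj(h,T),proj(T[:3,3]+[0,0,-.058]-d,T))
cv2.imwrite("pics/c9.png",cv2.resize(im[170:270,240:340,::-1],(600,600),interpolation=cv2.INTER_CUBIC))
```

```text
[0.5598 0.0343 0.06  ] [0.5599 0.0321 0.0922] [0.5597 0.034  0.1502] [-0.      0.0022  0.    ]
[0.56   0.0361 0.1285] [289.2335 239.912 ] [289.5594 246.8253]
```

View pics/c9.png

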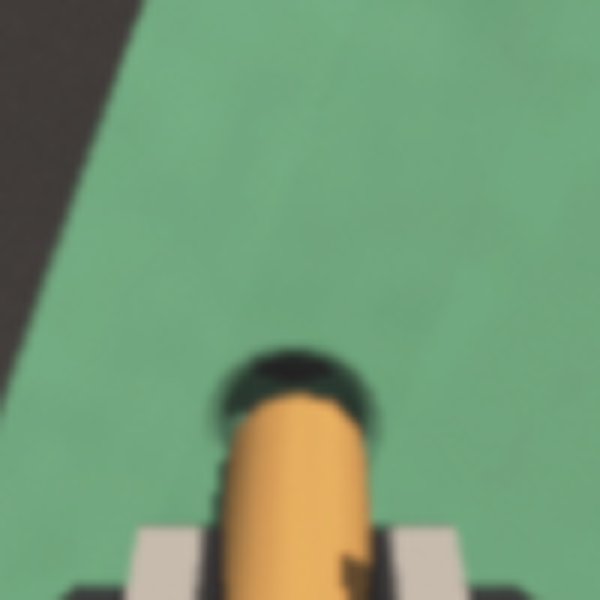

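The post foot is concentric with the socket to within 1 mm (hole centre about (289.4,239.9), foot about (289.8,245.7) at their different heights). Lowering.

Run:
```python
from h import *
O=[180,0,100];x,y=.5599,.0359
r=robot.line_to([x,y,.106],O,velocity=.04,f_stop=4);print(r,robot.current_tool_pos(),robot.current_contact_force())
if not r:
    r=robot.line_to([x,y,.0805],O,velocity=.02,f_stop=4.5);robot.pause(.2);print(r,robot.current_tool_pos(),robot.current_contact_force(),robot.current_torque(),robot.current_time_s())
```

```text
False [0.56   0.0358 0.1059] [ 0.3606 -0.3772 -1.5138]
True [0.5597 0.0359 0.0817] [0.3079 0.398  3.7362] [-0.0313 -0.1923 -0.0148] 30.225
```

Run:
```python
from h import *
O=[180,0,100]
robot.line_to([.5598,.0359,.083],O,velocity=.02)
fingers.gripper_to(0.3);fingers.gripper_to(1.0);robot.pause(.2)
p=robot.current_tool_pos();robot.line_to([p[0],p[1],.24],O,velocity=.1);robot.pause(.3)
im,T=look("w10")
print(proj(np.array([.5597,.0343,.1]),T),robot.current_finger_gap(),robot.current_time_s())
print([(np.round(d["rect"]).tolist(),round(d["p"],2)) for d in recognise("post_m_center","wrist")])
s=vision.grab_frame("side");cv2.imwrite("pics/s10.png",s[...,::-1]);s2=vision.grab_frame("scene")
# post-top heights in side and scene views: expected pixel of socket post top vs fixed posts
for cam in("side","scene"):
    E=C[cam]["extrinsics"];K=C[cam]["mtx"]
    for w in([.5597,.0343,.1],[.594,-.069,.1],[.626,.115,.1]):
        q=E[:3,:3]@np.array(w)+E[:3,3];print(cam,K[0,0]*q[0]/-q[2]+K[0,2],-K[1,1]*q[1]/-q[2]+K[1,2])
    im=(s if cam=="side" else s2).astype(int);R,G,B=im[...,0],im[...,1],im[...,2]
    m=((R>150)&(R-B>60)&(R-G>10)&(R-G<110)).astype(np.uint8)
    n,l,st,c=cv2.connectedComponentsWithStats(m)
    print(cam,[a[:5].tolist() for a in st[1:] if a[4]>15 and 180<a[0]<440 and 130<a[1]<300])
```

```text
[289.4908 208.5844] 0.9961230706891153 33.6583
[([289.0, 203.0, 15.0, 25.0], 0.69)]
side 283.7342495303181 226.00913297712736
side 326.1946247137757 245.08774404201822
side 290.5415486843822 201.30193723704008
side [[267, 139, 28, 27, 537], [305, 151, 255, 163, 2728], [210, 192, 12, 12, 99], [195, 194, 14, 12, 120], [288, 200, 6, 17, 73], [331, 212, 32, 11, 81], [281, 226, 7, 19, 97], [323, 244, 6, 20, 104], [404, 269, 4, 7, 19]]
scene 299.5760731999375 215.87597065581545
scene 259.7778815634385 203.3016933956763
scene 307.5750332620173 248.56446787356498
scene [[216, 146, 30, 28, 420], [188, 158, 20, 33, 287], [258, 201, 5, 15, 64], [296, 215, 6, 15, 72], [412, 218, 148, 202, 15779], [185, 228, 17, 18, 164], [305, 248, 6, 14, 72], [400, 263, 9, 9, 42], [391, 269, 35, 33, 509], [238, 284, 30, 25, 144], [243, 287, 30, 26, 151], [257, 299, 30, 27, 152]]
```

```bash
python3 -c "
from station import workorder
print(workorder.close_job())"
```

```text
the job is handed in; nothing more can be done
None
```

The job is handed in with no verdict returned: I probed the socket at 34 mm deep, stood the rod back in its holder, and lowered the 74 mm middle post home, where it bottomed at the same height as the rod (camera check of level only good to about 5 mm).

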